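Sample tube on the reader cradle, key switch held on

TASK

Lay the capped sample tube from its low white rest into the raised cradle of the code reader, middle over the scan window, cap at either end. Then take the key from the wooden block, push it fully home in the reader's key switch (its pins are sticky, so work it in), turn it a quarter turn clockwise to the stop and finish while still gripping the key and holding it turned against its return spring, because the reader runs only as long as it is held. Leave the tube rack, jar and tape roll where they are.

Things in the scene. Friction and masses are not known exactly. Their poses are not given: they have to be found in the camera images.
- tube: Sample tube lying level: pale body 17 mm in diameter, 90 mm long, white label; blue cap 22 mm in diameter, 14 mm long at its +x end; 12 mm conical tip at its -x end; about 35 g. Origin on its axis, midway along the 90 mm body; x along the tube toward the cap. Grasp it from above across its middle, between the posts that carry it (56 mm clear).
- rest: White rest that carries the tube at the start: foot 150 x 70 x 6 mm with two V posts, 8 mm thick, at x = +-32 mm. Origin under its centre, x along the tube. The tube's axis lies 36 mm above the table, 30 mm above the foot. Fixed.
- reader: Code reader: grey base 170 (x) x 220 (y) x 25 mm high, origin under its centre, fixed. On it the cradle (at y = +55 mm) and the key-switch turret (at y = -65 mm).
- cradle (a point): Where the tube's origin must come to lie: on the axis of a tube lying in the cradle, 75 mm above the table, 50 mm above the base. x along the tube (level), z up. Cradle: two steel posts, 8 mm thick, at x = +-32 mm of this point (56 mm clear between), each with a V notch (45 degree sides, 31 mm wide at the top). A black and glass scan window lies on the base below.
- key: Key standing upright, blade down. Origin on its axis under its steel flange (disc 32 mm in diameter, 4 mm thick), z up. Above: flat black bow, 26 mm wide along x, 10 mm thick along y, top at +46 mm. Below: round neck 4.8 mm thick to -8.5 mm, then blade 14 mm along x, 5 mm along y, to -32 mm, tapered over the last 4 mm. A half turn about z gives the same key. About 50 g.
- key_grip (a point): Good grip point on the key: centre of the bow, 28 mm above the key's origin. Grip across the 10 mm thickness (key's y) from above, firmly.
- holder: Wooden block 56 x 56 x 42 mm in which the key stands at the start, flange on its top; origin under its centre. Its slot has 1 mm of play round the blade. Lift the key 35 mm to draw it out. Fixed.
- keyway (a point): Centre of the key switch's mouth, on top of the square 46 x 46 mm aluminium turret, 70 mm above the table. The key's origin comes here when fully home (flange on the turret). Slot 16 mm along x, 7 mm along y, with 45 degree lead-ins that widen the mouth to 23 x 14 mm; z up. The key goes straight down, its x along this x, either way round. This frame does not turn with the key.
- plug (a joint): Turn of the lock plug, rad: 0 at rest, grows clockwise seen from above, stop at 1.5. Play of about 0.12, so turn the key about 1.6; only a fully home key turns. Spring back: 0.015 N m at 0, 0.09 at the stop. Sticky side pins resist while the blade's tip is 14 to 28 mm deep: 5 to 20 N of push; if it stops, back off 1 to 2 mm, rock a few degrees, push again.
- rack: Bystander: loose white rack 65 x 130 x 55 mm with five short upright blue-capped tubes (97 mm high in all), origin under its centre. Leave alone.
- jar: Bystander: white jar, 60 mm diameter, 85 mm high, origin under its centre. Leave alone.
- tape: Bystander: roll of paper tape lying flat, 60 mm diameter, 20 mm high, origin under its centre. Leave alone.
Things that resemble listed ones, but are neither listed nor needed, are in the scene too. What is shaped like the tube but red is not meant.

How it is judged:
On the way, in this order (a step that is already met when the one before it is completed fails the run):
1. the tube lies level in the cradle, centred over the window, released and at rest (x of tube in the frame of cradle between -0.012 and 0.012 m and y of tube in the frame of cradle between -0.005 and 0.005 m and z of tube in the frame of cradle between -0.004 and 0.004 m and angle between the x axis of tube and the x axis of cradle, either way round below 0.1 rad and linear speed of tube below 0.02 m/s and contact force between the fingers and tube below 0.1 N), for 0.2 s.
2. the key is fully home in the key switch, not yet turned (z of key in the frame of keyway between -0.004 and 0.0035 m and horizontal distance between key and keyway below 0.004 m and angle between key's own z axis and vertical below 0.1 rad and value of joint plug below 0.3 rad), for 0.1 s.
At the end, for the whole second after the job is handed in: Plug beyond 1.3 rad (of 1.5); key home (3.5 mm in height, 4 mm sideways, upright within 0.1 rad) and gripped with over 2 N; tube untouched and still in the cradle (12 mm along, 5 mm across, 4 mm in height, within 0.1 rad) (all of step 1 and value of joint plug above 1.3 rad and contact force between the fingers and key above 2 N and z of key in the frame of keyway between -0.004 and 0.0035 m and horizontal distance between key and keyway below 0.004 m and angle between key's own z axis and vertical below 0.1 rad); the arm keeps its last pose, push and grip.
It fails at once if the rack is pushed more than 25 mm away (distance of rack from where it was at the start of the episode above 0.025 m).
It fails at once if the jar is pushed more than 25 mm away (distance of jar from where it was at the start of the episode above 0.025 m).
It fails at once if the tape is pushed more than 25 mm away (distance of tape from where it was at the start of the episode above 0.025 m).
It also fails if it takes over 58 s, if anything falls off the work surface, if the arm or the gripper's body presses on something with over 40 N, if the wrist force passes 120 N, or if a joint passes its speed limit or range.

ROBOT

A 6-joint arm with a two-finger parallel gripper is mounted at the origin on the work surface. World frame = base frame: x ahead of the robot, y to its left, z up, the work surface at z = 0. Lengths are in m, angles in rad, forces in N, time in s.
With the tool pointing down it reaches from about 0.35 to 0.85 m from the base axis. Payload 8.1 kg.
Tool frame: the origin (TCP) lies between the finger pads; the fingertips stand 8 mm ahead of it and the grasp point (between the pads) lies 11 mm behind it (robot.tip_reach is the y of the fingertips in the tool frame, in m); y points along the fingers, z is the direction in which the jaws open and shut, and the axes are right-handed (so a half turn about y gives the same grasp; the last joint's range is limited). The gripper opens to 93 mm and grips with 3 to 60 N. Pads are 15 mm wide; open, the fingers measure 128 mm over their backs; the gripper's body (75 mm by 188 mm) begins 65 mm behind the grasp point.
Start: joints at [-1.385, 0.13, 1.488, -0, 1.523, -0.085], TCP at [0.161, -0.578, 0.227] pointing down, gripper open.
Joint ranges: [-2.96, 2.96], [-0.89, 2.26], [0.02, 2.5], [-1.34, 4.48], [0, 2.73], [-2.66, 2.66]. Speed limits (rad/s): [2.39, 2.39, 2.79, 3.14, 3.14, 3.14].

INTERFACE

Orientations are given as a rotation vector (axis times angle).
In Python, from plant import robot gives the robot as it stands.
- The arm moves only by the tool carry_out, never from a script. Its argument "increments" is a list of rows, each an object with "linear": the shift along the tool's x, y, z in m, a list of three; "yaw": the turn about the tool's y in rad. A call has 1 to 5 rows; each row is the pose to reach, as a shift and turn from the pose measured when the call began, along the tool's axes at that moment; what a row does not reach only later rows make up. A row lasts 1/8 s, in which the tool goes at most 62.5 mm and 10.7 degrees, less where a joint would pass 70% of its speed; a pose out of reach is approached as far as the arm can. A call with a gripper value outside its range is refused whole. "gripper" is the opening, from 0 (shut) to 1 (fully open), set as the call begins (left out, the last holds). The fingers move at their own pace and stop on an object; "newtons" is the grip in N (left out, the last holds). Time passes only in rows, so rows that repeat a pose let the fingers close. It gives the time, the measured TCP pose, the force and the opening at its end, in the units of the state.
- robot.read_state(): the state, without advancing time (a new reading comes with each control period).
- robot.read_camera(name): name is "scene" or "top" or "wrist"; returns the picture (400x640x3 uint8, blue, green, red); there is no depth.
- robot.camera_params(name): a dict with "fov_y" (degrees; the focal length in pixels is half the picture's height over the tangent of half this angle, whatever the lens; pixels are square), "cx", "cy" (the principal point, pixels), "R" (3x3) and "t" (3): a world point X has camera coordinates R X + t. Camera axes: x right, y down, z forward; pixel columns grow to the right and rows downward; lengths in m; the calibration is good to about 2 mm. A picture is of the moment at which its call begins: read the wrist's pose just before it. camera_params takes no time and is no camera call; for the wrist camera it gives the pose at the moment of the call.
- robot.close_job(): hands the job in, once; it reports no verdict.
The state is a dict: "t": time; "q": joint angles; "dq": joint speeds; "joint_torque": joint torques, N m; "tool_pos": TCP position; "orientation": TCP orientation; "force": force on the tool from outside, world axes, zero at the start; "wrist_torque": the same for the moment, N m; "opening": finger opening in m.
Only numpy, scipy, OpenCV 4.12 (cv2) and the standard library are available. Lean on these libraries where they do the work, as an engineer would, in place of code of your own. Each camera call takes 0.05 s, during which the arm holds its last target.

## Working session

There is one attempt and no reset: what is moved stays moved. The work goes in short steps, Python scripts to look and compute and a tool call to move; the robot and the scene stay as the last step left them, time stands still between calls to the robot, and variables do not carry over. Pictures are saved under pics/ and viewed, and the job is handed in when it is done.

Besides the shell and the picture viewer there is one more tool, called after "Call:" as name([rows], argument=value, ...), one row to a line, values as JSON. carry_out: Moves the arm, as the interface text tells. Its arguments: {"type":"object","properties":{"increments":{"type":"array","items":{"type":"object","properties":{"linear":{"type":"array","items":{"type":"number"}},"yaw":{"type":"number"}}}},"gripper":{"type":"number"},"newtons":{"type":"number"}},"required":["increments"]}

```bash
ls; mkdir -p pics; python3 - <<'E'
from plant import robot
import cv2
s=robot.read_state(); print(s)
for n in("scene","top","wrist"):
    p=robot.camera_params(n); print(n,p)
    im=robot.read_camera(n); cv2.imwrite(f"pics/{n}0.png",im)
E
```

```text
pics
{'t': 0.0, 'q': array([-1.38541495e+00,  1.31170522e-01,  1.48925610e+00, -3.78882539e-06,
        1.52299166e+00, -8.54377172e-02]), 'dq': array([-0.00121168, -0.0003757 ,  0.00226363,  0.00065252, -0.00083875,
        0.00019429]), 'joint_torque': array([ 1.40788219e-03, -5.59843075e+01, -4.91759062e+01,  7.69759901e-02,
        3.53468454e-02, -1.39599260e-04]), 'tool_pos': array([ 0.16040998, -0.57759393,  0.22559457]), 'orientation': array([-0.28303134,  2.07857543, -2.07475437]), 'force': array([ 0.04772803, -1.01545353,  0.49301246]), 'wrist_torque': array([-0.01059496, -0.0600406 ,  0.03321688]), 'opening': 0.09267403490733322}
scene {'fov_y': 54.11805576834302, 'cx': 320.44681011837474, 'cy': 203.10333717566306, 'R': array([[ 0.72564175,  0.68791939,  0.01452425],
       [ 0.51183537, -0.52555408, -0.67957153],
       [-0.45985715,  0.5005595 , -0.73346546]]), 't': array([-0.46882302, -0.2358862 ,  1.31410835])}
top {'fov_y': 53.78496794736001, 'cx': 322.98730049667523, 'cy': 203.17141623262967, 'R': array([[-0.02184466, -0.99976037,  0.00141618],
       [-0.99027034,  0.02144254, -0.137495  ],
       [ 0.13743169, -0.00440593, -0.99050145]]), 't': array([0.06969778, 0.61430842, 1.00834001])}
wrist {'fov_y': 64.73097903312664, 'cx': 318.1169426870059, 'cy': 195.102935053724, 'R': array([[ 0.26693925, -0.9637123 , -0.00142483],
       [-0.92651514, -0.25704223,  0.27477078],
       [-0.26516622, -0.07202698, -0.9615087 ]]), 't': array([-0.60041049, -0.03268971,  0.39078203])}
```

View pics/scene0.png

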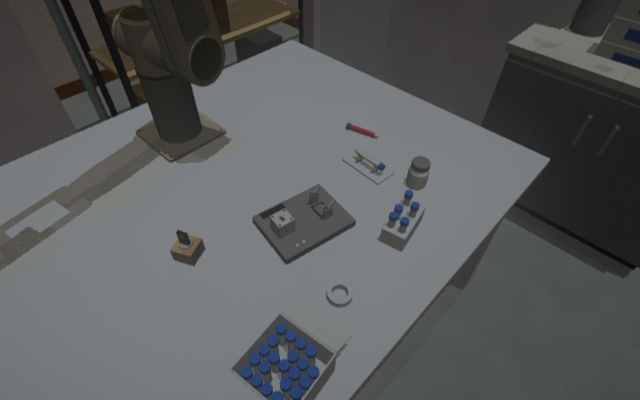

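View pics/top0.png

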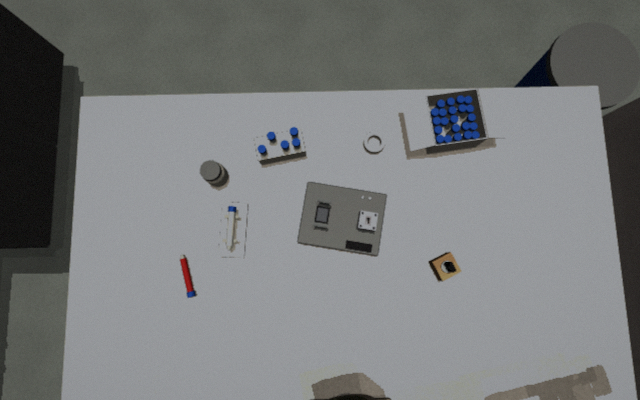

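View pics/wrist0.png

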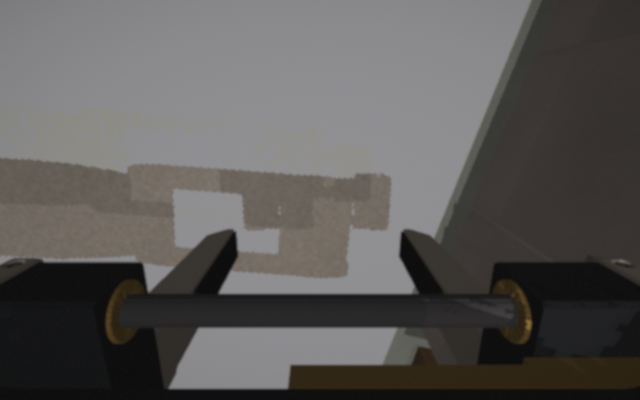

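The top view shows the white rest with the pale tube at (232,228), cap at (232,209). The reader is at (342,219), with the turret at (368,221) and the cradle/window at (322,213). The key in its block is at (445,266). 

Things that could be confused with the tube:
- red tube (188,277)
- rack tubes (280,140)
- boxed tubes (458,120)

Only the item at (232,228) has a pale body and lies in a white rest.

```bash
cat > h.py <<'E'
import numpy as np,cv2
from scipy.spatial.transform import Rotation as Rn
from plant import robot
def K(p):
    f=200/np.tan(np.radians(p["fov_y"])/2); return np.array([[f,0,p["cx"]],[0,f,p["cy"]],[0,0,1]])
def ray(p,uv):
    d=np.array(p["R"]).T@np.linalg.solve(K(p),np.array([uv[0],uv[1],1.])); c=-np.array(p["R"]).T@p["t"]; return c,d
def onz(p,uv,z):
    c,d=ray(p,uv); return c+d*(z-c[2])/d[2]
def proj(p,X):
    x=K(p)@(np.array(p["R"])@X+p["t"]); return x[:2]/x[2]
def tri(obs):
    A=0;b=0
    for p,uv in obs:
        c,d=ray(p,uv); d=d/np.linalg.norm(d); M=np.eye(3)-np.outer(d,d); A=A+M;b=b+M@c
    return np.linalg.solve(A,b)
def crop(im,x0,y0,w,h,s,name):
    c=cv2.resize(im[y0:y0+h,x0:x0+w],None,fx=s,fy=s,interpolation=cv2.INTER_CUBIC); cv2.imwrite(name,c)
def delta(target,tooldir_z=None,st=None):
    # shift in the tool axes for a world target TCP, plus yaw about tool y to bring tool z to angle tooldir_z (mod pi)
    st=st or robot.read_state(); R=Rn.from_rotvec(st["orientation"]).as_matrix()
    out=R.T@(np.array(target)-st["tool_pos"]); yaw=None
    if tooldir_z is not None:
        w=R.T@np.array([np.cos(tooldir_z),np.sin(tooldir_z),0]); yaw=np.arctan2(w[0],w[2])
        yaw=(yaw+np.pi/2)%np.pi-np.pi/2
    return out,yaw
E
python3 - <<'E'
from h import *
im=cv2.imread("pics/top0.png"); p=robot.camera_params("top")
crop(im,180,170,100,110,5,"pics/c_tube.png")
crop(im,285,170,190,120,4,"pics/c_reader.png")
ims=cv2.imread("pics/scene0.png"); crop(ims,160,120,260,160,3,"pics/c_scene.png")
for n,uv,z in [("tubecap",(232,209),.036),("tubetip",(229,249),.036),("red",(188,277),.01),("turret",(368,221),.07),("block",(445,266),.05),("win",(322,213),.025),("rack",(280,140),.09),("jar",(212,172),.08),("tape",(373,144),.02)]:
    print(n,onz(p,uv,z).round(4))
E
```

```text
tubecap [0.6061 0.2999 0.036 ]
tubetip [0.4999 0.3068 0.036 ]
red [0.4285 0.4217 0.01  ]
turret [ 0.5629 -0.0586  0.07  ]
block [ 0.4436 -0.2559  0.05  ]
win [0.5914 0.0595 0.025 ]
rack [0.7773 0.1647 0.09  ]
jar [0.6984 0.3427 0.08  ]
tape [ 0.7818 -0.0864  0.02  ]
```

View pics/c_tube.png

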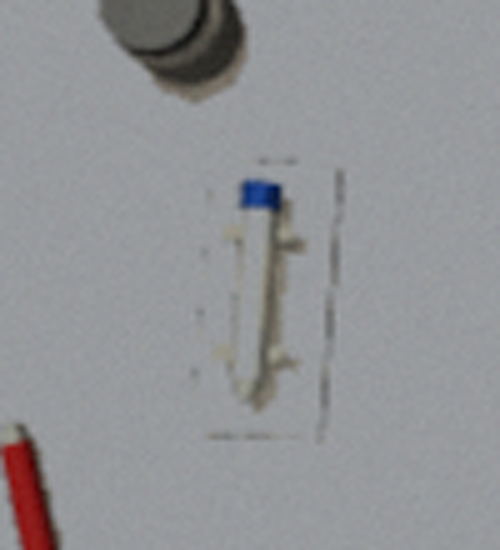

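View pics/c_reader.png

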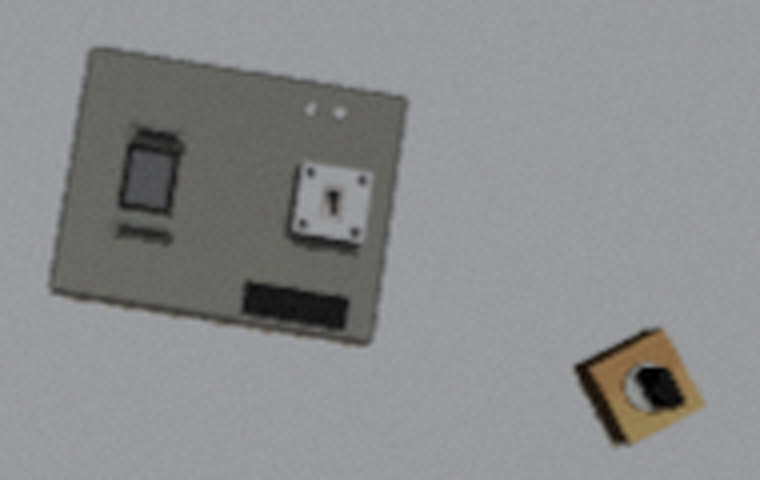

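View pics/c_scene.png

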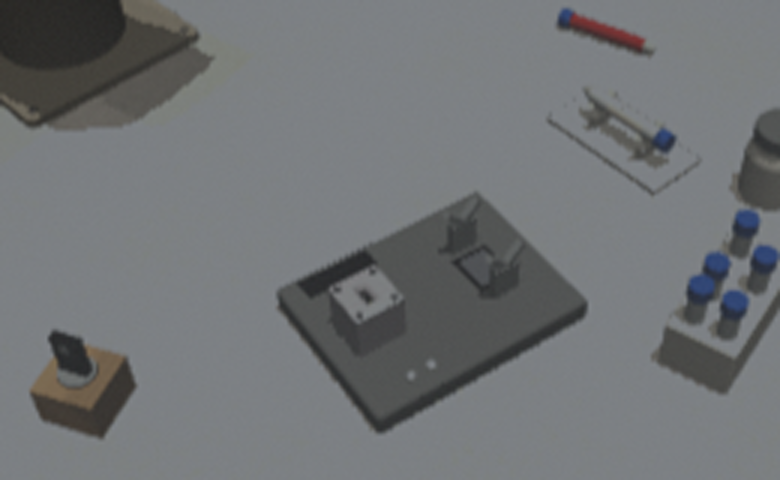

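The crop confirms the choice: blue cap at (260,194) of the crop, pale body, tip at (252,398), lying in white V posts. The reader, turret slot and key are also clearly visible. Next I work out the poses.

```bash
python3 - <<'E'
from h import *
im=cv2.imread("pics/top0.png"); p=robot.camera_params("top"); ps=robot.camera_params("scene")
print("cams",-p["R"].T@p["t"],-ps["R"].T@ps["t"])
c=[onz(p,(285+u/4,170+v/4),.025) for u,v in [(92,48),(408,97),(370,344),(50,292)]]
c=np.array(c);print("reader corners",c.round(4),"centre",c.mean(0).round(4))
for i in range(4): print(np.linalg.norm(c[i]-c[i-1]).round(4),end=" ")
ex=(c[0]-c[3]+c[1]-c[2]);a=np.arctan2(ex[1],ex[0]);print("ang x",a)
ey=(c[0]-c[1]+c[3]-c[2]);print("ang y",np.arctan2(ey[1],ey[0])-np.pi/2)
kw=[onz(p,(285+u/4,170+v/4),.07) for u,v in [(304,162),(374,172),(361,245),(292,236)]];print("turret",np.mean(kw,0).round(4))
c0=c.mean(0)
R=np.array([[np.cos(a),-np.sin(a)],[np.sin(a),np.cos(a)]])
print("cradle",c0[:2]+R@[0,.055],"kw",c0[:2]+R@[0,-.065])
# block top corners z=.042
b=[onz(p,(285+u/4,170+v/4),.042) for u,v in [(656,329),(706,404),(626,445),(590,372)]]
# tube
cap0=onz(p,(180+262/5,170+182/5),.036);tip=onz(p,(180+250/5,170+402/5),.036);print("tube",cap0,tip,np.linalg.norm(cap0-tip))
print(np.round(b,4),np.mean(b,0))
# key bow top two view
print("keytop", onz(p,(285+662/4,170+388/4),.088), onz(ps,(160+70/3,120+340/3),.088))
d,y=delta((0.44,-.25,.25),None);print(d)
print(Rn.from_rotvec(robot.read_state()["orientation"]).as_matrix().round(3))
E
```

```text
cams [0.47127606 0.06095142 1.08312787] [ 1.06523458 -0.45924793  0.81036084]
reader corners [[ 0.6773  0.0959  0.025 ]
 [ 0.6388 -0.1182  0.025 ]
 [ 0.4731 -0.0856  0.025 ]
 [ 0.5122  0.1267  0.025 ]] centre [0.5753 0.0047 0.025 ]
0.168 0.2175 0.1689 0.2158 ang x -0.1893918131412527
ang y -0.1799317877471438
turret [ 0.5632 -0.0591  0.07  ]
cradle [0.58570141 0.0586793 ] kw [ 0.56311001 -0.05917497]
tube [0.61309083 0.29891807 0.036     ] [0.49620904 0.30410395 0.036     ] 0.11699677443699352
[[ 0.4787 -0.2711  0.042 ]
 [ 0.4296 -0.3005  0.042 ]
 [ 0.4045 -0.2467  0.042 ]
 [ 0.4518 -0.2262  0.042 ]] [ 0.44118086 -0.26110312  0.042     ]
keytop [ 0.44186871 -0.25775655  0.088     ] [ 0.4493178  -0.25919459  0.088     ]
[-0.35703131 -0.02378614 -0.24100602]
[[-0.964 -0.     0.268]
 [-0.268  0.001 -0.964]
 [-0.    -1.    -0.001]]
```

```bash
python3 - <<'E'
from h import *
p=robot.camera_params("wrist");s=robot.read_state();R=Rn.from_rotvec(s["orientation"]).as_matrix()
c=-p["R"].T@p["t"];print("cam in tool",R.T@(c-s["tool_pos"]),"fwd in tool",R.T@p["R"][2])
print(delta((.34,-.27,.25),-np.pi/2), delta((.42,.30,.22),-np.pi/2-.044),delta((.45,0.0,.25),-np.pi/2))
E
```

```text
cam in tool [-0.07554373 -0.15816367  0.00124555] fwd in tool [2.74906786e-01 9.61470881e-01 5.97874095e-05]
(array([-0.25532568, -0.02378794, -0.24848703]), np.float64(0.27081907795669347)) (array([-0.48489285,  0.00699448, -0.77626668]), np.float64(0.31481911937380636)) (array([-0.43354695, -0.02343634, -0.4792186 ]), np.float64(0.27081907795669347))
```

```bash
python3 - <<'E'
from h import *
print(delta((.39,-.26,.25),-np.pi/2))
E
```

```text
(array([-0.3061785 , -0.02378704, -0.24474653]), np.float64(0.27081907795669347))
```

Call:
carry_out([
  {"linear": [-0.04, -0.01, -0.03], "yaw": 0.13},
  {"linear": [-0.09, -0.02, -0.07], "yaw": 0.27},
  {"linear": [-0.14, -0.024, -0.11], "yaw": 0.27},
  {"linear": [-0.185, -0.024, -0.148], "yaw": 0.27},
  {"linear": [-0.23, -0.024, -0.185], "yaw": 0.27},
], gripper=0.6)

```text
t: 0.78
tool_pos: [0.3334, -0.3361, 0.2501]
orientation: [-0.001, 2.223, -2.22]
force: [1.0, 0.1, 0.2]
opening: 0.056
```

```bash
python3 - <<'E'
from h import *
print(robot.read_state()["tool_pos"],delta((.39,-.26,.25),-np.pi/2))
E
```

```text
[ 0.33337792 -0.33609345  0.25007788] (array([-0.05667436,  0.00018019, -0.07605434]), np.float64(0.0006872638249002527))
```

Call:
carry_out([
  {"linear": [-0.03, 0, -0.04]},
  {"linear": [-0.057, 0, -0.076]},
  {"linear": [-0.057, 0, -0.076]},
])

```text
$.increments[0]: bad value
```

```bash
cat > look.py <<'E'
import sys,pickle
from h import *
n=sys.argv[1]; p=robot.camera_params("wrist"); im=robot.read_camera("wrist"); s=robot.read_state()
cv2.imwrite(f"pics/{n}.png",im); pickle.dump((p,s),open(f"{n}.pkl","wb")); print(s["t"],s["tool_pos"])
E
python3 look.py wkey
```

```text
0.825 [ 0.33686932 -0.33107207  0.25012569]
```

View pics/wkey.png

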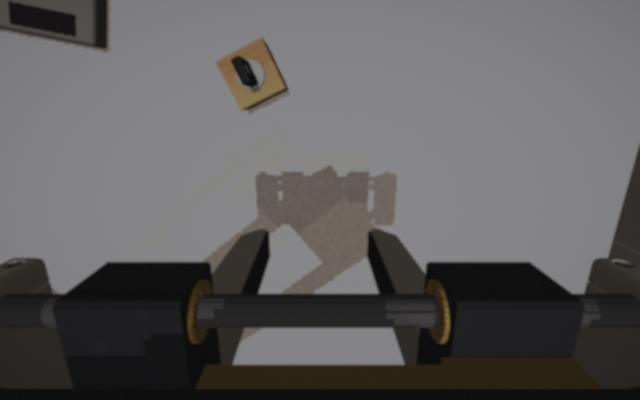

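The wrist view shows the key block at (252,73) and the reader corner at (105,45). The move was refused because every row needs a yaw value, so I'll resend it.

Call:
carry_out([
  {"linear": [-0.03, 0, -0.04], "yaw": 0},
  {"linear": [-0.057, 0, -0.076], "yaw": 0},
  {"linear": [-0.057, 0, -0.076], "yaw": 0},
])

```text
t: 1.2
tool_pos: [0.3947, -0.2527, 0.2505]
orientation: [-0.007, 2.222, -2.21]
force: [-0.5, -1.0, 0.7]
opening: 0.0557
```

```bash
python3 look.py wkey2
```

```text
1.25 [ 0.39392329 -0.25401915  0.25041529]
```

View pics/wkey2.png

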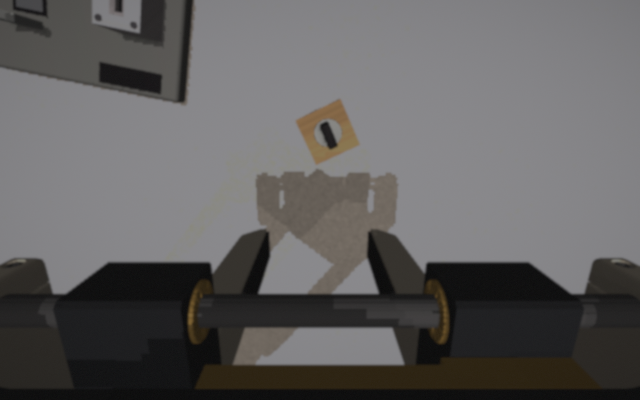

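The key bow is at (328,136) from directly above, on the flange disc, with the block round it. Going on to look at the reader.

Call:
carry_out([
  {"linear": [-0.025, 0, -0.05], "yaw": 0},
  {"linear": [-0.05, 0, -0.1], "yaw": 0},
  {"linear": [-0.08, 0, -0.15], "yaw": 0},
  {"linear": [-0.11, 0, -0.2], "yaw": 0},
  {"linear": [-0.13, 0, -0.24], "yaw": 0},
])

```text
t: 1.88
tool_pos: [0.5229, -0.0128, 0.2515]
orientation: [-0.006, 2.222, -2.213]
force: [0.3, -0.4, -0.3]
opening: 0.0555
```

Call:
carry_out([
  {"linear": [0, 0, 0], "yaw": 0},
])

```text
t: 2.0
tool_pos: [0.5235, -0.0117, 0.2511]
orientation: [-0.009, 2.221, -2.211]
force: [0.3, 0.6, -0.3]
opening: 0.0563
```

```bash
python3 look.py wread; python3 - <<'E'
from h import *
print(delta((.50,.30,.22),-np.pi/2-.044))
E
```

```text
2.05 [ 0.52299019 -0.01312073  0.25101323]
(array([ 0.0205851 ,  0.0322013 , -0.31316815]), np.float64(0.05173570078090628))
```

View pics/wread.png

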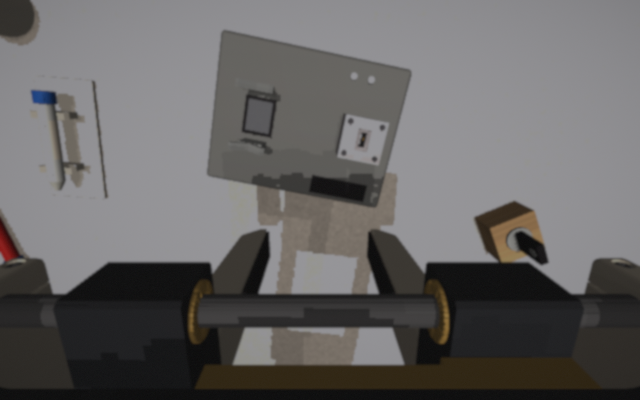

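The wrist view shows the reader corners at (223,31), (410,70), (377,207) and (208,175), the key slot at (363,139), and the tube at the left with its cap at (44,97).

Call:
carry_out([
  {"linear": [0.005, 0.01, -0.06], "yaw": 0.05},
  {"linear": [0.01, 0.02, -0.12], "yaw": 0.05},
  {"linear": [0.015, 0.03, -0.18], "yaw": 0.05},
  {"linear": [0.02, 0.03, -0.24], "yaw": 0.05},
  {"linear": [0.02, 0.032, -0.3], "yaw": 0.05},
])

```text
t: 2.68
tool_pos: [0.5012, 0.2862, 0.2203]
orientation: [-0.05, -2.203, 2.196]
force: [1.9, -0.3, 0.3]
opening: 0.0557
```

Call:
carry_out([
  {"linear": [0, 0, -0.012], "yaw": 0},
  {"linear": [0, 0, -0.012], "yaw": 0},
])

```text
t: 2.92
tool_pos: [0.5023, 0.2967, 0.2201]
orientation: [-0.051, -2.201, 2.197]
force: [-0.8, 0.1, -0.1]
opening: 0.0555
```

```bash
python3 look.py wtube
```

```text
2.975 [0.50245789 0.29607426 0.22021275]
```

View pics/wtube.png

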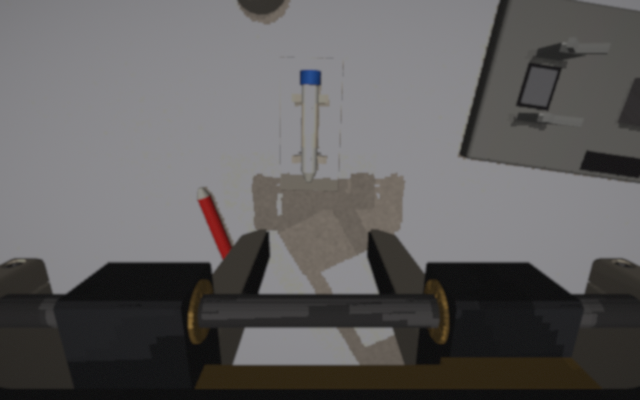

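The wrist view shows the tube with its cap end at (310,69) and tip at (310,180), the red decoy at (213,222) and the posts at (310,99) and (310,158). Next I turn these into positions.

```bash
python3 - <<'E'
from h import *
import pickle
def L(n): return pickle.load(open(n+".pkl","rb"))[0],cv2.imread(f"pics/{n}.png")
pt=robot.camera_params("top")
p,im=L("wtube")
hsv=cv2.cvtColor(im,cv2.COLOR_BGR2HSV); m=cv2.inRange(hsv,(105,120,50),(130,255,255)); m[130:]=0
ys,xs=np.nonzero(m); print("cap mask",xs.min(),xs.max(),ys.min(),ys.max(),len(xs))
cap=onz(p,(xs.mean(),ys.mean()),.040); print("cap centre",cap)
a,b=onz(p,(xs.mean(),ys.min()),.036),onz(p,(310,181),.036); print("capend,tip",a,b,np.linalg.norm(a-b))
# body rows centre
for r in(85,115,125,135,145):print(r,im[r,292:330,1])
crop(im,260,50,110,140,4,"pics/c_t2.png")
pr,ir=L("wread")
for nm,q,cc in [("wread",pr,[(223,31),(410,70),(377,207),(208,175)])]:
    c=np.array([onz(q,u,.025) for u in cc]);print(c.round(4),c.mean(0))
    print([np.linalg.norm(c[i]-c[i-1]).round(4) for i in range(4)])
    ex=c[0]-c[3]+c[1]-c[2];print("ang",np.arctan2(ex[1],ex[0]))
print("slot",onz(pr,(363,139),.07))
crop(ir,200,20,230,200,3,"pics/c_r2.png")
pk,ik=L("wkey2"); crop(ik,280,85,100,90,6,"pics/c_k2.png")
E
```

```text
cap mask 301 319 71 83 244
cap centre [0.60564611 0.29908403 0.04      ]
capend,tip [0.6117537  0.29886746 0.036     ] [0.49735047 0.30488391 0.036     ] 0.11456133113189597
85 [138 139 138 138 138 138 135 128 114  99  94 104 116 125 128 127 123 117
 112 110 108 108 104  97  83  74  73  83  99 118 132 138 138 138 139 138
 138 138]
115 [139 139 140 139 139 140 139 139 136 128 124 131 137 140 139 139 139 139
 139 139 139 139 137 131 118 106 109 124 135 139 139 139 139 139 139 139
 139 139]
125 [140 139 139 140 139 139 139 137 128 120 121 131 138 139 139 139 139 140
 139 139 139 139 137 129 116 107 113 126 136 139 139 139 140 139 139 139
 139 139]
135 [140 140 140 140 140 140 139 137 131 122 124 132 137 139 140 140 140 140
 139 139 140 138 133 124 114 114 125 135 139 140 140 139 139 139 139 140
 140 140]
145 [139 140 140 140 140 139 140 137 130 121 121 130 137 140 139 140 140 140
 140 139 139 137 130 117 104 103 118 133 139 140 140 140 140 140 140 140
 139 139]
[[ 0.6771  0.0941  0.025 ]
 [ 0.6386 -0.1156  0.025 ]
 [ 0.4747 -0.0879  0.025 ]
 [ 0.5145  0.1249  0.025 ]] [0.57621285 0.00386975 0.025     ]
[np.float64(0.1655), np.float64(0.2133), np.float64(0.1663), np.float64(0.2165)]
ang -0.17716798334086054
slot [ 0.5650723  -0.05975723  0.07      ]
```

View pics/c_t2.png

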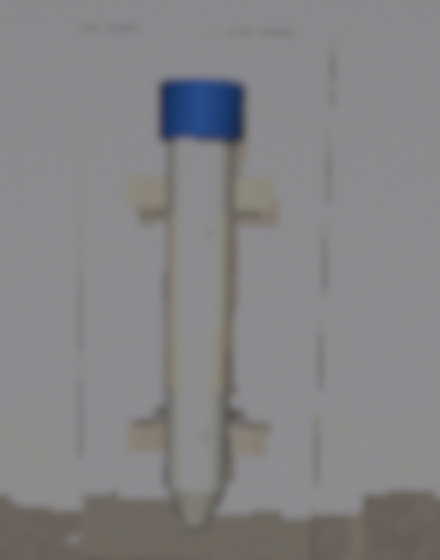

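View pics/c_r2.png

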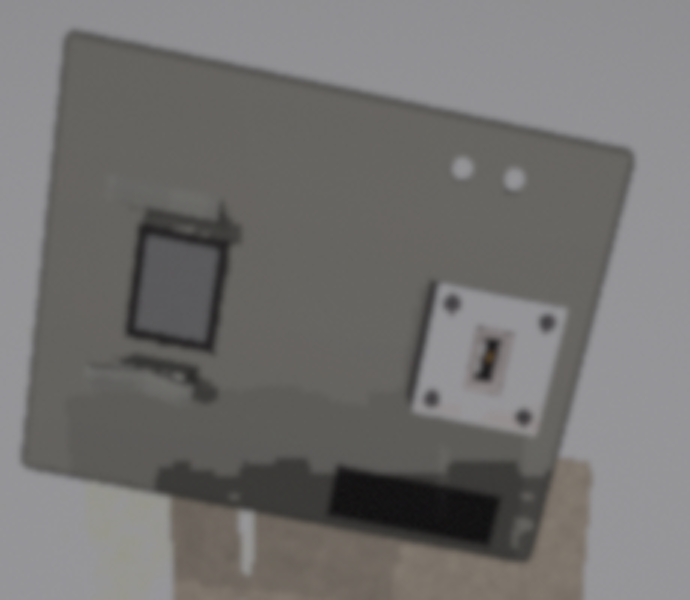

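View pics/c_k2.png

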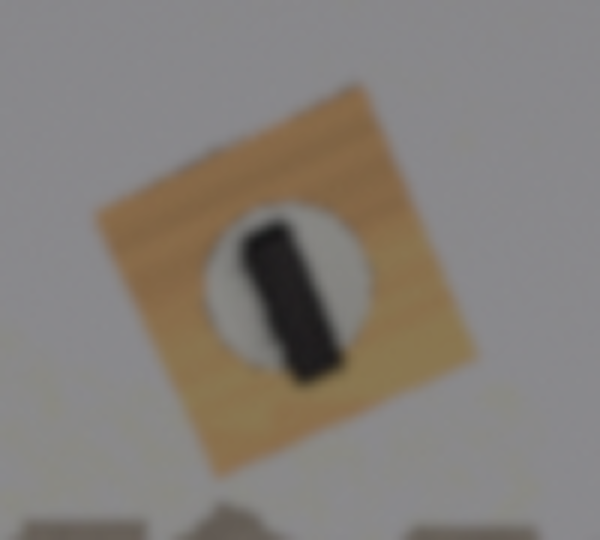

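```bash
python3 - <<'E'
from h import *
print(delta((.5535,.302,.12),-np.pi/2-.05),delta((.5535,.302,.025)))
E
```

```text
(array([-0.05062041,  0.10027749, -0.00806252]), np.float64(0.003809711943023597)) (array([-0.05053167,  0.19527724, -0.00786003]), None)
```

Call:
carry_out([
  {"linear": [-0.025, 0.05, -0.004], "yaw": 0.004},
  {"linear": [-0.051, 0.1, -0.008], "yaw": 0.004},
  {"linear": [-0.051, 0.14, -0.008], "yaw": 0.004},
  {"linear": [-0.051, 0.15, -0.008], "yaw": 0.004},
  {"linear": [-0.051, 0.15, -0.008], "yaw": 0.004},
])

```text
t: 3.6
tool_pos: [0.5542, 0.3006, 0.0707]
orientation: [-0.057, -2.197, 2.194]
force: [1.0, 0.2, 0.4]
opening: 0.0558
```

```bash
python3 look.py wtube2;python3 - <<'E'
from h import *
print(delta((.5535,.302,.025),-np.pi/2-.05))
E
```

```text
3.65 [0.55506872 0.30142414 0.07221909]
(array([ 0.00173357,  0.04721549, -0.00035636]), np.float64(-0.001239825429005137))
```

View pics/wtube2.png

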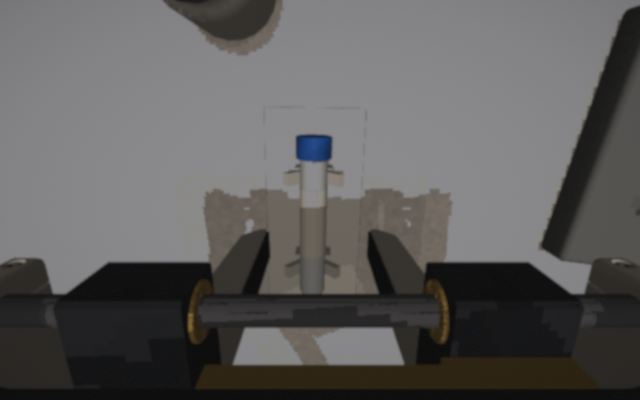

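The tube sits between the fingers, cap at (314,147) and body at x≈313, with both posts clear. Descending and closing.

Call:
carry_out([
  {"linear": [0.001, 0.024, -0.001], "yaw": 0},
  {"linear": [0.001, 0.047, -0.001], "yaw": 0},
  {"linear": [0.001, 0.047, -0.001], "yaw": 0},
])

```text
t: 4.03
tool_pos: [0.5541, 0.3025, 0.0259]
orientation: [-0.059, -2.2, 2.194]
force: [-0.6, 0.4, -0.4]
opening: 0.056
```

Call:
carry_out([
  {"linear": [0, 0, 0], "yaw": 0},
  {"linear": [0, 0, 0], "yaw": 0},
  {"linear": [0, 0, 0], "yaw": 0},
  {"linear": [0, 0, 0], "yaw": 0},
  {"linear": [0, 0, 0], "yaw": 0},
], gripper=0, newtons=12)

```text
t: 4.65
tool_pos: [0.5546, 0.304, 0.0267]
orientation: [-0.061, -2.204, 2.192]
force: [-0.1, 6.2, 1.9]
opening: 0.0169
```

Call:
carry_out([
  {"linear": [0, -0.02, 0], "yaw": 0},
  {"linear": [0, -0.06, 0], "yaw": 0},
  {"linear": [0, -0.11, 0], "yaw": 0},
  {"linear": [0, -0.15, 0.01], "yaw": 0},
  {"linear": [0, -0.16, 0.03], "yaw": 0},
])

```text
t: 5.28
tool_pos: [0.5543, 0.2738, 0.1917]
orientation: [-0.067, -2.21, 2.193]
force: [-0.1, -0.1, 0.2]
opening: 0.0164
```

```bash
python3 - <<'E'
from h import *
import pickle
p,_=pickle.load(open("wread.pkl","rb"));pt=robot.camera_params("top")
print("window wrist",onz(p,(259,115.7),.025),"top",onz(pt,(285+148/4,170+178/4),.025), "slot top",onz(pt,(285+333/4,170+203/4),.07),"slot wrist",onz(p,(200+489/3,20+359/3),.065))
print("turret wrist",np.mean([onz(p,(200+u/3,20+v/3),.07) for u,v in[(437,282),(568,306),(536,436),(411,411)]],0))
s=robot.read_state();print(s["tool_pos"],s["opening"],s["force"])
print(delta((.53,.058,.20),-np.pi/2-.182))
E
```

```text
window wrist [0.58670071 0.05825171 0.025     ] top [0.58729623 0.05958209 0.025     ] slot top [ 0.56357583 -0.05922545  0.07      ] slot wrist [ 0.56385676 -0.06047779  0.065     ]
turret wrist [ 0.56401796 -0.05943014  0.07      ]
[0.55429518 0.27380973 0.19173645] 0.016412584634476018 [-0.05055698 -0.13198383  0.22921694]
(array([ 0.01340036, -0.01021124,  0.21667613]), np.float64(0.13204552988204976))
```

Call:
carry_out([
  {"linear": [0.003, -0.01, 0.05], "yaw": 0.06},
  {"linear": [0.006, -0.01, 0.1], "yaw": 0.13},
  {"linear": [0.01, -0.01, 0.15], "yaw": 0.13},
  {"linear": [0.013, -0.01, 0.19], "yaw": 0.13},
  {"linear": [0.013, -0.01, 0.217], "yaw": 0.13},
])

```text
t: 5.9
tool_pos: [0.5291, 0.0551, 0.1988]
orientation: [-0.203, -2.139, 2.122]
force: [-0.3, 0.2, -0.8]
opening: 0.0161
```

Call:
carry_out([
  {"linear": [0, 0, 0], "yaw": 0},
])

```text
t: 6.02
tool_pos: [0.5282, 0.0529, 0.198]
orientation: [-0.205, -2.136, 2.12]
force: [1.4, 1.2, -0.8]
opening: 0.0167
```

```bash
python3 look.py wcr; python3 - <<'E'
from h import *
print(delta((.5863,.0586,.11),-np.pi/2-.182))
E
```

```text
6.075 [0.52814832 0.05377535 0.19794435]
(array([-0.05573959,  0.08841611, -0.01465581]), np.float64(-0.0022137198791380985))
```

View pics/wcr.png

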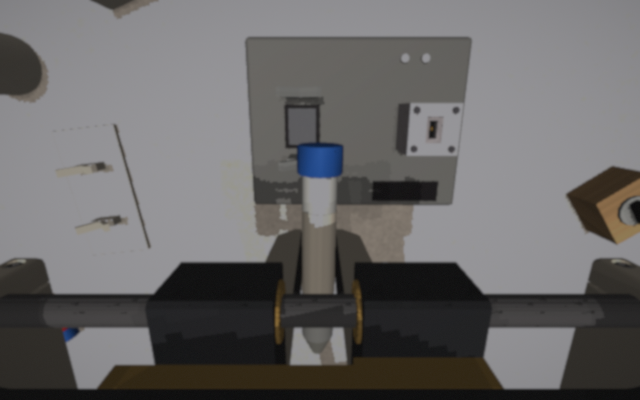

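The tube is held square to the jaws with its cap at (320,158). The reader is aligned with the picture: window at (303,126), slot at (433,130), corners at (248,38), (470,38), (453,205) and (255,203).

```bash
python3 - <<'E'
from h import *
import pickle
p,s=pickle.load(open("wcr.pkl","rb"));im=cv2.imread("pics/wcr.png")
c=np.array([onz(p,u,.025) for u in [(248,38),(470,38),(453,205),(255,203)]]);print(c.mean(0));ex=c[0]-c[3]+c[1]-c[2];print("ang",np.arctan2(ex[1],ex[0]))
ey=c[0]-c[1]+c[3]-c[2];print("angy",np.arctan2(ey[1],ey[0])-np.pi/2)
print("win",onz(p,(303,126),.025),"slot",onz(p,(433,130),.067))
hsv=cv2.cvtColor(im,cv2.COLOR_BGR2HSV); m=cv2.inRange(hsv,(105,120,50),(130,255,255)); m[220:]=0;m[:,:280]=0;m[:,360:]=0
ys,xs=np.nonzero(m);print(xs.min(),xs.max(),ys.min(),ys.max())
z=s["tool_pos"][2]+.011
R=Rn.from_rotvec(s["orientation"]).as_matrix()
for uv,zz in[((320,144),z+.011),((320,176),z+.011),((318,352),z)]: print(R.T@(onz(p,uv,zz)-s["tool_pos"]))
E
```

```text
[0.57576052 0.00405985 0.025     ]
ang -0.18318539072615955
angy -0.19031530757874204
win [0.58650999 0.05761649 0.025     ] slot [ 0.56346451 -0.05926653  0.067     ]
297 341 143 176
[-0.06019211 -0.02165613  0.00321254]
[-0.04613084 -0.02174306  0.00321716]
[ 0.05768287 -0.01137537  0.00219377]
```

```bash
python3 - <<'E'
from h import *
print(delta((.5865,.0600,.10),-np.pi/2-.184))
E
```

```text
(array([-0.05561797,  0.09842702, -0.01598506]), np.float64(-0.00021368833549906263))
```

Call:
carry_out([
  {"linear": [-0.03, 0.03, -0.008], "yaw": 0},
  {"linear": [-0.056, 0.07, -0.016], "yaw": 0},
  {"linear": [-0.056, 0.098, -0.016], "yaw": 0},
  {"linear": [-0.056, 0.098, -0.016], "yaw": 0},
  {"linear": [-0.056, 0.098, -0.016], "yaw": 0},
])

```text
t: 6.7
tool_pos: [0.5872, 0.0606, 0.1015]
orientation: [-0.204, -2.137, 2.12]
force: [-0.1, -0.3, 0.9]
opening: 0.0164
```

```bash
python3 look.py wcr2; python3 - <<'E'
from h import *
im=robot.read_camera("scene");cv2.imwrite("pics/s2.png",im);crop(im,220,140,180,130,4,"pics/s2c.png")
print(delta((.5865,.0600,.067),-np.pi/2-.184))
E
```

```text
6.75 [0.58772266 0.06044602 0.10223392]
(array([0.00172707, 0.03556279, 0.00088026]), np.float64(0.00016386228632714328))
```

View pics/wcr2.png

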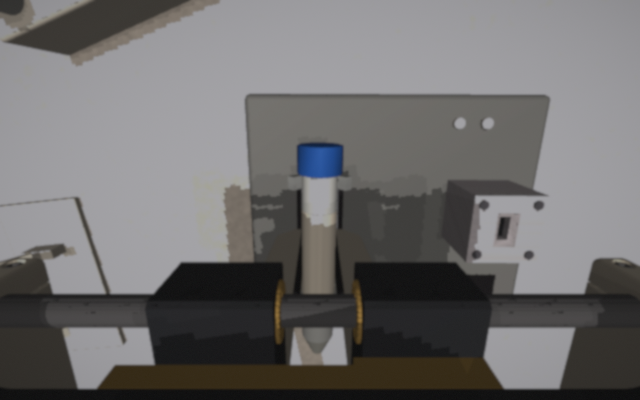

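View pics/s2c.png

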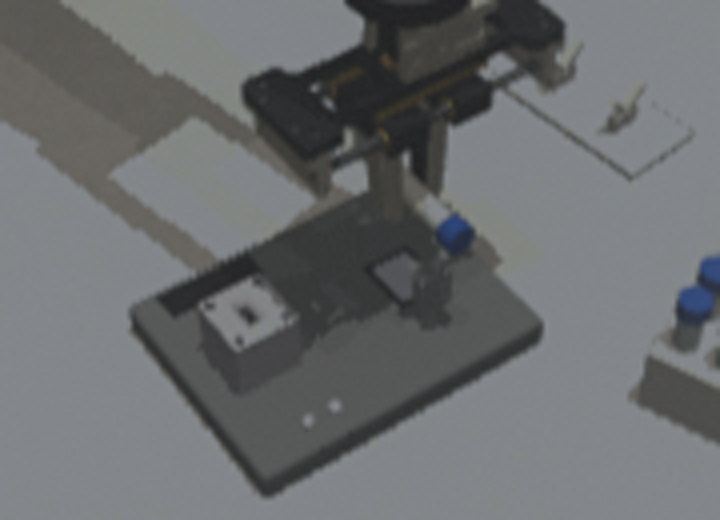

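The near cradle post shows symmetrically at x 290–352 under the tube at 320, so the tube is centred over the notch. Lowering.

Call:
carry_out([
  {"linear": [0.0015, 0.012, 0], "yaw": 0},
  {"linear": [0.0015, 0.024, 0], "yaw": 0},
  {"linear": [0.0015, 0.03, 0], "yaw": 0},
  {"linear": [0.0015, 0.034, 0], "yaw": 0},
  {"linear": [0.0015, 0.036, 0], "yaw": 0},
])

```text
t: 7.42
tool_pos: [0.5868, 0.0608, 0.0662]
orientation: [-0.206, -2.138, 2.121]
force: [-1.4, -0.5, 0.6]
opening: 0.0162
```

Call:
carry_out([
  {"linear": [0, 0, 0], "yaw": 0},
  {"linear": [0, 0, 0], "yaw": 0},
])

```text
t: 7.68
tool_pos: [0.587, 0.0608, 0.0664]
orientation: [-0.207, -2.138, 2.121]
force: [0.2, -0.6, -0.4]
opening: 0.0163
```

Call:
carry_out([
  {"linear": [0, 0.001, 0], "yaw": 0},
  {"linear": [0, 0.002, 0], "yaw": 0},
  {"linear": [0, 0.002, 0], "yaw": 0},
])

```text
t: 8.05
tool_pos: [0.5874, 0.0606, 0.0656]
orientation: [-0.208, -2.138, 2.121]
force: [-3.2, -2.3, 6.4]
opening: 0.0165
```

Contact, 6 N upward. Releasing.

Call:
carry_out([
  {"linear": [0, 0, 0], "yaw": 0},
  {"linear": [0, 0, 0], "yaw": 0},
  {"linear": [0, 0, 0], "yaw": 0},
  {"linear": [0, 0, 0], "yaw": 0},
], gripper=0.5)

```text
t: 8.55
tool_pos: [0.5873, 0.0607, 0.0654]
orientation: [-0.208, -2.138, 2.121]
force: [-0.6, -0.4, -0.1]
opening: 0.0457
```

Call:
carry_out([
  {"linear": [0, -0.03, 0], "yaw": 0},
  {"linear": [0, -0.08, 0], "yaw": 0},
  {"linear": [0, -0.13, 0], "yaw": 0},
  {"linear": [0.03, -0.17, 0], "yaw": 0},
  {"linear": [0.06, -0.17, 0], "yaw": 0},
])

```text
t: 9.18
tool_pos: [0.5281, 0.0706, 0.2395]
orientation: [-0.216, -2.143, 2.124]
force: [-0.1, 0.4, -0.8]
opening: 0.0468
```

```bash
python3 look.py wcr3; python3 - <<'E'
from h import *
im=robot.read_camera("top");cv2.imwrite("pics/top3.png",im)
import pickle
p,s=pickle.load(open("wcr3.pkl","rb"));im=cv2.imread("pics/wcr3.png")
hsv=cv2.cvtColor(im,cv2.COLOR_BGR2HSV); m=cv2.inRange(hsv,(105,120,50),(130,255,255))
n,l,st,ce=cv2.connectedComponentsWithStats(m)
for i in range(1,n):
    if st[i,4]>60: print(st[i],ce[i],onz(p,ce[i],.08))
E
```

```text
9.225 [0.5243066  0.07135941 0.23696814]
[309  62  21  15 299] [319.14046823  68.94314381] [0.63765209 0.04928962 0.08      ]
```

View pics/wcr3.png

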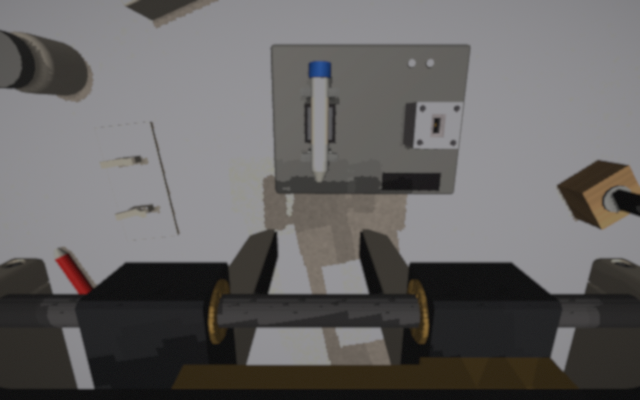

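The tube lies in the cradle: cap (320,68), tip (319,178), posts at (320,100) and (320,152) symmetric about the window. Its origin comes out at about (.5866,.0588), against an expected (.5865,.059). Now the key.

```bash
python3 - <<'E'
from h import *
import pickle
p,s=pickle.load(open("wkey2.pkl","rb"))
f=lambda u,v,z:onz(p,(280+u/6,85+v/6),z)
a,b=f(266,226,.088),f(323,378,.088); print("bow",a,b,np.linalg.norm(a-b),(a+b)/2,"ang",np.arctan2(*(a-b)[1::-1]))
print("flange",f(288,286,.046)); c=np.array([f(360,84,.042),f(477,356,.042),f(220,475,.042),f(97,212,.042)]);print("block",c.mean(0)); e=c[0]-c[1]; print("edge ang",np.arctan2(e[1],e[0]),np.linalg.norm(e))
pt=robot.camera_params("top")
g=lambda u,v,z:onz(pt,(285+u/4,170+v/4),z)
print("top bow",g(662,388,.088),"flange",g(648,388,.046))
print(delta((.41,-.262,.20),-np.pi/2-.2))
E
```

```text
bow [ 0.45414155 -0.25902125  0.088     ] [ 0.42916624 -0.26898442  0.088     ] 0.026889233009860895 [ 0.44165389 -0.26400284  0.088     ] ang 0.379575360043485
flange [ 0.44102444 -0.26393449  0.046     ]
block [ 0.44092394 -0.26412231  0.042     ]
edge ang 0.445994253255613 0.055309862495216154
top bow [ 0.44186871 -0.25775655  0.088     ] flange [ 0.44082657 -0.26211293  0.046     ]
(array([0.05291905, 0.0320021 , 0.34870229]), np.float64(0.016907535409434793))
```

```bash
python3 - <<'E'
from h import *
s=robot.read_state();print(s["q"].round(3)); R=Rn.from_rotvec(s["orientation"]).as_matrix();print(np.arctan2(R[1,2],R[0,2]))
print(delta((.39,-.262,.20),.42-np.pi/2))
E
```

```text
[ 0.033 -0.077  1.683  0.007  1.523  1.786]
-1.7537885793000971
(array([0.07258361, 0.03175558, 0.35234159]), np.float64(-0.6030526027190891))
```

```bash
python3 - <<'E'
from h import *
print(delta((.395,-.284,.18),.42-np.pi/2))
E
```

```text
(array([0.06387866, 0.0516588 , 0.37324818]), np.float64(-0.6030526027190891))
```

Call:
carry_out([
  {"linear": [0.01, 0, 0.05], "yaw": -0.15},
  {"linear": [0.02, 0, 0.11], "yaw": -0.3},
  {"linear": [0.03, 0.01, 0.17], "yaw": -0.45},
  {"linear": [0.04, 0.02, 0.23], "yaw": -0.6},
  {"linear": [0.05, 0.03, 0.29], "yaw": -0.6},
])

```text
t: 9.9
tool_pos: [0.4233, -0.2056, 0.2022]
orientation: [-0.408, 1.989, -1.98]
force: [-0.2, 0.4, -0.2]
opening: 0.0465
```

```bash
python3 - <<'E'
from h import *
print(delta((.395,-.284,.18),.42-np.pi/2))
E
```

```text
(array([0.0580744, 0.021337 , 0.0600703]), np.float64(-0.0005208195066943588))
```

Call:
carry_out([
  {"linear": [0.03, 0.01, 0.03], "yaw": 0},
  {"linear": [0.058, 0.021, 0.06], "yaw": 0},
  {"linear": [0.058, 0.021, 0.06], "yaw": 0},
  {"linear": [0.058, 0.021, 0.06], "yaw": 0},
])

```text
t: 10.4
tool_pos: [0.3952, -0.2837, 0.1801]
orientation: [-0.408, 1.99, -1.98]
force: [-0.4, -0.6, 1.6]
opening: 0.0458
```

```bash
python3 look.py wkey3; python3 -c "
from h import *
crop(cv2.imread('pics/wkey3.png'),240,60,160,160,5,'pics/c_k3.png')"
```

```text
10.45 [ 0.39551801 -0.28330469  0.1803487 ]
```

View pics/wkey3.png

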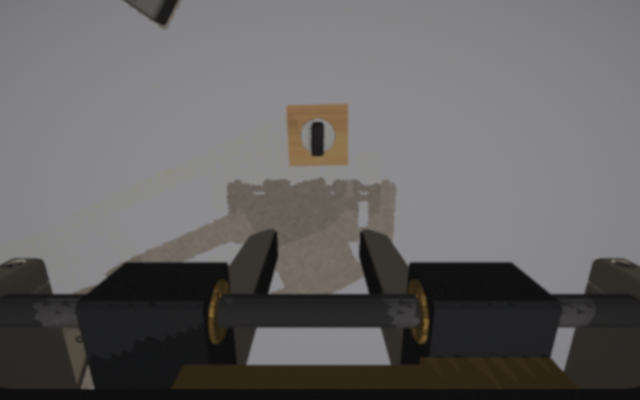

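```bash
python3 -c "
from h import *
crop(cv2.imread('pics/wkey3.png'),240,80,160,150,4,'pics/c_k3.png')"
```

```text
(no output)
```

View pics/c_k3.png

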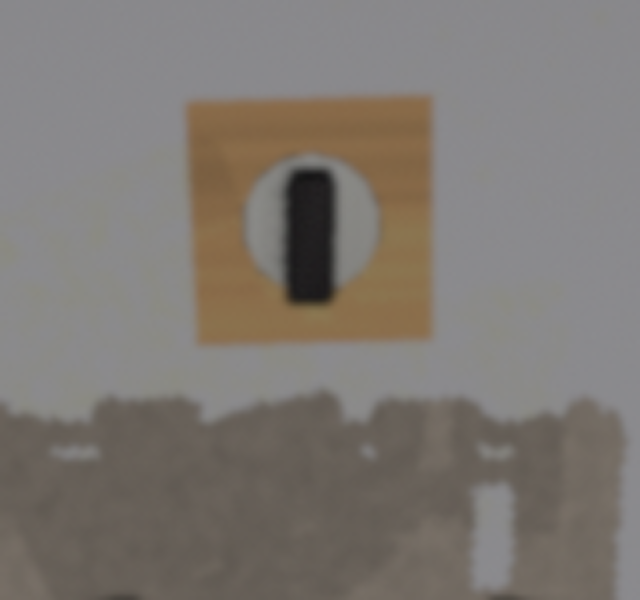

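The key bow at (318,139) on the flange at (318,135) is upright in the picture, so the yaw is within about 1° of the jaws.

```bash
python3 - <<'E'
from h import *
import pickle
p,s=pickle.load(open("wkey3.pkl","rb"));R=Rn.from_rotvec(s["orientation"]).as_matrix()
for n,uv,z in[("bow",(240+311/4,80+236/4),.088),("flange",(240+312/4,80+221/4),.046),("bow ends",(240+312/4,80+170/4),.088),("",(240+310/4,80+302/4),.088)]:
    X=onz(p,uv,z);print(n,X,R.T@(X-s["tool_pos"]))
c=np.array([onz(p,(240+u/4,80+v/4),.042) for u,v in[(188,102),(433,97),(433,340),(198,344)]]);print(c.mean(0))
E
```

```text
bow [ 0.44194971 -0.26354067  0.088     ] [-0.04909054  0.09307978  0.0010372 ]
flange [ 0.44170173 -0.26375692  0.046     ] [-0.04815775  0.13507038  0.00120362]
bow ends [ 0.4536043  -0.25857687  0.088     ] [-0.06175491  0.09326585  0.00125621]
 [ 0.42997641 -0.2686402   0.088     ] [-0.03607986  0.09288862  0.00081221]
[ 0.44093605 -0.26433687  0.042     ]
```

Call:
carry_out([
  {"linear": [-0.025, 0.03, 0], "yaw": 0},
  {"linear": [-0.049, 0.06, -0.001], "yaw": 0},
  {"linear": [-0.049, 0.07, -0.001], "yaw": 0},
  {"linear": [-0.049, 0.07, -0.001], "yaw": 0},
])

```text
t: 10.95
tool_pos: [0.4405, -0.261, 0.1107]
orientation: [-0.411, 1.989, -1.978]
force: [-0.3, 0.8, -0.2]
opening: 0.0465
```

```bash
python3 look.py wkey4; python3 - <<'E'
from h import *
im=robot.read_camera("top");crop(im,380,210,130,110,5,"pics/c_k4t.png")
E
```

```text
11.0 [ 0.44085148 -0.26172293  0.11174928]
```

View pics/wkey4.png

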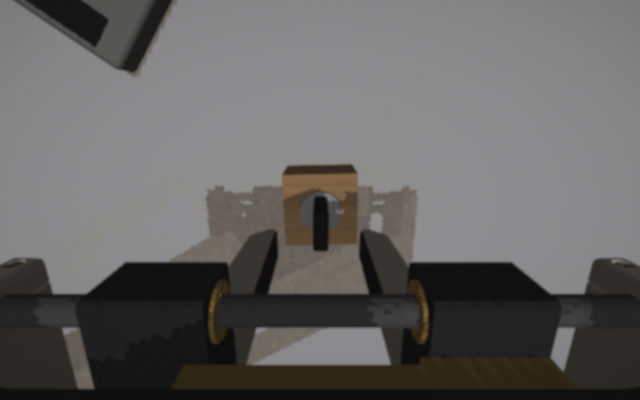

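The bow is at (321,222), midway between the fingers (277 and 360). A held object showed at u≈320, so it is centred.

```bash
python3 - <<'E'
from h import *
import pickle
p,s=pickle.load(open("wkey4.pkl","rb"));R=Rn.from_rotvec(s["orientation"]).as_matrix()
for n,uv,z in[("bowfar",(321,198),.088),("bownear",(321,249),.088),("flange",(320.5,211),.046)]:
    X=onz(p,uv,z);print(n,X,R.T@(X-s["tool_pos"]))
E
```

```text
bowfar [ 0.46178041 -0.25450419  0.088     ] [-0.02170019  0.02406845  0.0019927 ]
bownear [ 0.43152874 -0.2681428   0.088     ] [0.01148008 0.0235806  0.00207846]
flange [ 0.44180299 -0.26339096  0.046     ] [0.00077957 0.06574257 0.00199081]
```

Call:
carry_out([
  {"linear": [0, 0.02, 0], "yaw": 0},
  {"linear": [0, 0.04, 0], "yaw": 0},
  {"linear": [0, 0.052, 0], "yaw": 0},
  {"linear": [0, 0.052, 0], "yaw": 0},
])

```text
t: 11.55
tool_pos: [0.4414, -0.2619, 0.0602]
orientation: [-0.408, 1.988, -1.98]
force: [0.0, -0.2, -0.4]
opening: 0.0465
```

Call:
carry_out([
  {"linear": [0, 0, 0], "yaw": 0},
  {"linear": [0, 0, 0], "yaw": 0},
  {"linear": [0, 0, 0], "yaw": 0},
  {"linear": [0, 0, 0], "yaw": 0},
  {"linear": [0, 0, 0], "yaw": 0},
], gripper=0, newtons=45)

```text
t: 12.18
tool_pos: [0.4415, -0.2621, 0.0604]
orientation: [-0.408, 1.988, -1.98]
force: [-0.5, 0.1, 1.6]
opening: 0.0096
```

```bash
python3 - <<'E'
from h import *
s=robot.read_state();print(s["q"].round(3),s["tool_pos"],s["force"],s["wrist_torque"],s["opening"])
E
```

```text
[-0.645  0.038  1.902  0.014  1.195  0.5  ] [ 0.44150262 -0.26205378  0.06043021] [-0.48179356  0.10660888  1.62024255] [-0.01486276  0.03482177  0.00250914] 0.009567001371525972
```

Gripped at 9.6 mm. Lifting straight up.

Call:
carry_out([
  {"linear": [0, -0.015, 0], "yaw": 0},
  {"linear": [0, -0.035, 0], "yaw": 0},
  {"linear": [0, -0.065, 0], "yaw": 0},
  {"linear": [0, -0.1, 0], "yaw": 0},
  {"linear": [0, -0.13, 0], "yaw": 0},
])

```text
t: 12.8
tool_pos: [0.4399, -0.2629, 0.1929]
orientation: [-0.407, 1.986, -1.981]
force: [0.1, -1.0, -0.7]
opening: 0.0097
```

```bash
python3 - <<'E'
from h import *
s=robot.read_state();print(s["tool_pos"],s["force"],s["opening"]); print(delta((.5638,-.0595,.19),-.184+np.pi/2))
E
```

```text
[ 0.43986999 -0.26290719  0.1929091 ] [ 0.11843951 -0.96026982 -0.6979465 ] 0.009729084789086283
(array([-0.19602543,  0.00593703, -0.13520495]), np.float64(0.6039043961905537))
```

Call:
carry_out([
  {"linear": [-0.04, 0, -0.025], "yaw": -0.18},
  {"linear": [-0.08, 0, -0.055], "yaw": -0.36},
  {"linear": [-0.12, 0, -0.08], "yaw": -0.54},
  {"linear": [-0.16, 0, -0.11], "yaw": -0.72},
  {"linear": [-0.19, 0.003, -0.135], "yaw": -0.9},
])

```text
t: 13.42
tool_pos: [0.5593, -0.0603, 0.1943]
orientation: [-1.067, 1.379, -1.387]
force: [-0.0, -0.0, -0.5]
opening: 0.0098
```

Call:
carry_out([
  {"linear": [0, 0, 0], "yaw": -0.18},
  {"linear": [0, 0, 0], "yaw": -0.36},
  {"linear": [0, 0, 0], "yaw": -0.54},
  {"linear": [0, 0, 0], "yaw": -0.72},
  {"linear": [0, 0, 0], "yaw": -0.9},
])

```text
t: 14.05
tool_pos: [0.5592, -0.0602, 0.1953]
orientation: [-1.439, 0.698, -0.718]
force: [0.5, -0.1, -0.8]
opening: 0.0098
```

```bash
python3 - <<'E'
from h import *
s=robot.read_state();print(s["tool_pos"],s["q"].round(3),s["opening"]); print(delta((.5638,-.0595,.16),-.184+np.pi/2))
E
```

```text
[ 0.55922471 -0.06015508  0.1953383 ] [-0.204  0.03   1.651  0.009  1.446 -0.867] 0.009764134878529899
(array([0.00211318, 0.0354112 , 0.00342624]), np.float64(-0.7249466539377338))
```

Call:
carry_out([
  {"linear": [0, 0, 0], "yaw": -0.18},
  {"linear": [0, 0, 0], "yaw": -0.36},
  {"linear": [0, 0, 0], "yaw": -0.54},
  {"linear": [0, 0, 0], "yaw": -0.725},
  {"linear": [0, 0, 0], "yaw": -0.725},
])

```text
t: 14.68
tool_pos: [0.5592, -0.0601, 0.1962]
orientation: [-1.558, 0.132, -0.158]
force: [-0.4, 1.2, -0.5]
opening: 0.0099
```

```bash
python3 look.py wkw; python3 - <<'E'
from h import *
s=robot.read_state();print(s["tool_pos"],s["q"].round(3),s["opening"]); print(delta((.5638,-.0595,.16),-.184+np.pi/2))
E
```

```text
14.725 [ 0.55924794 -0.06005478  0.19607361]
[ 0.55924794 -0.06005478  0.19607361] [-0.204  0.029  1.651  0.01   1.447 -1.588] 0.010040750966073127
(array([0.00381927, 0.03614718, 0.00106277]), np.float64(-0.004067572982236367))
```

View pics/wkw.png

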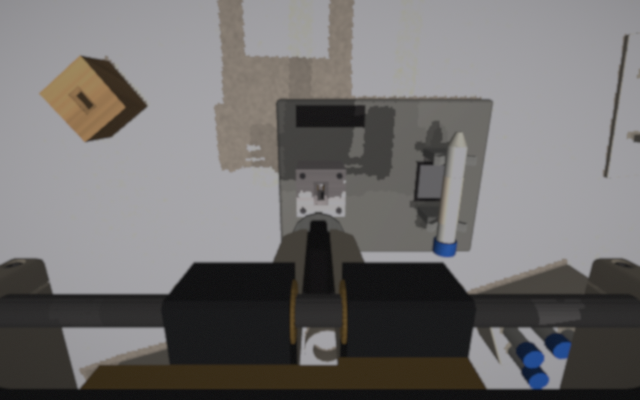

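The wrist view shows the slot at (321,192) inside the turret, with the held key bow at (318,240). The tube lies in the cradle at (453,195).

```bash
python3 - <<'E'
from h import *
import pickle
p,s=pickle.load(open("wkw.pkl","rb"));im=cv2.imread("pics/wkw.png");crop(im,270,90,240,180,3.3,"pics/c_kw.png")
c=np.array([onz(p,u,.025) for u in [(278,100),(492,100)]]);print(c,np.linalg.norm(c[0]-c[1]))
print("slot",onz(p,(321,192),.067))
E
```

```text
[[ 0.47451479 -0.08481686  0.025     ]
 [ 0.51395095  0.12539272  0.025     ]] 0.21387678947827268
slot [ 0.56407778 -0.05861683  0.067     ]
```

View pics/c_kw.png

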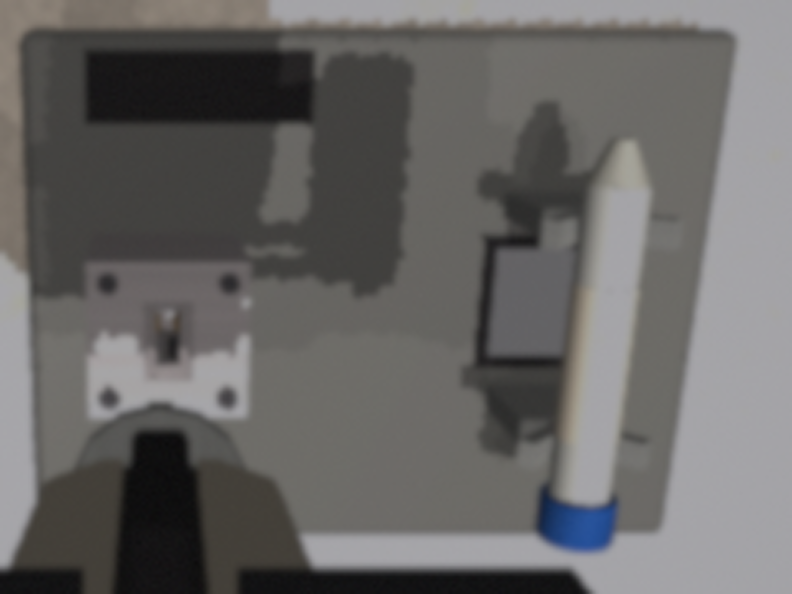

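```bash
python3 - <<'E'
from h import *
import pickle
p,s=pickle.load(open("wkw.pkl","rb"));R=Rn.from_rotvec(s["orientation"]).as_matrix();tp=s["tool_pos"]
print(R.round(3))
T=lambda u,v,z:R.T@(onz(p,(270+u/3.3,90+v/3.3),z)-tp)
print("flange far edge",T(162,406,tp[2]-.0145)); print("flange L/R",T(78,470,tp[2]-.0145),T(245,470,tp[2]-.0145))
print("bow top far edge",T(160,432,tp[2]+.0275))
print("turret c",T(168,340,.07), "holes",[T(u,v,.07)[[0,2]].round(4) for u,v in[(107,283),(229,283),(228,397),(109,397)]])
E
```

```text
[[ 0.982  0.017  0.187]
 [-0.187  0.006  0.982]
 [ 0.015 -1.     0.009]]
flange far edge [-0.01642442  0.01424308 -0.00103303]
flange L/R [-0.00430091  0.01428957 -0.01597754] [-0.00426549  0.01456505  0.01383754]
bow top far edge [-0.02742149 -0.02793451 -0.00144324]
turret c [0.00268998 0.1261438  0.00101554] holes [array([-0.0139, -0.0161]), array([-0.0139,  0.018 ]), array([0.0198, 0.0184]), array([ 0.0198, -0.0159])]
```

```bash
python3 - <<'E'
from h import *
print(delta((.5639,-.0588,.128),-.184+np.pi/2))
E
```

```text
(array([0.00330025, 0.06814814, 0.00147405]), np.float64(-0.004067572982236367))
```

Call:
carry_out([
  {"linear": [0.0033, 0.03, 0.0015], "yaw": -0.004},
  {"linear": [0.0033, 0.055, 0.0015], "yaw": -0.004},
  {"linear": [0.0033, 0.068, 0.0015], "yaw": -0.004},
  {"linear": [0.0033, 0.068, 0.0015], "yaw": -0.004},
])

```text
t: 15.22
tool_pos: [0.5632, -0.0586, 0.1274]
orientation: [-1.558, 0.135, -0.157]
force: [0.5, 1.1, 0.0]
opening: 0.0098
```

```bash
python3 look.py wkw2; python3 - <<'E'
from h import *
im=robot.read_camera("scene");crop(im,220,150,160,120,5,"pics/s4c.png")
crop(cv2.imread("pics/wkw2.png"),240,90,200,160,4,"pics/c_kw2.png")
print(robot.read_state()["force"],delta((.5639,-.0588,.128),-.184+np.pi/2))
E
```

```text
15.275 [ 0.56395359 -0.05881192  0.12855635]
[ 0.1283107  -0.24443092 -0.07510961] (array([-6.02660119e-04,  1.23056261e-03, -4.64411889e-07]), np.float64(-0.001119057373036636))
```

View pics/c_kw2.png

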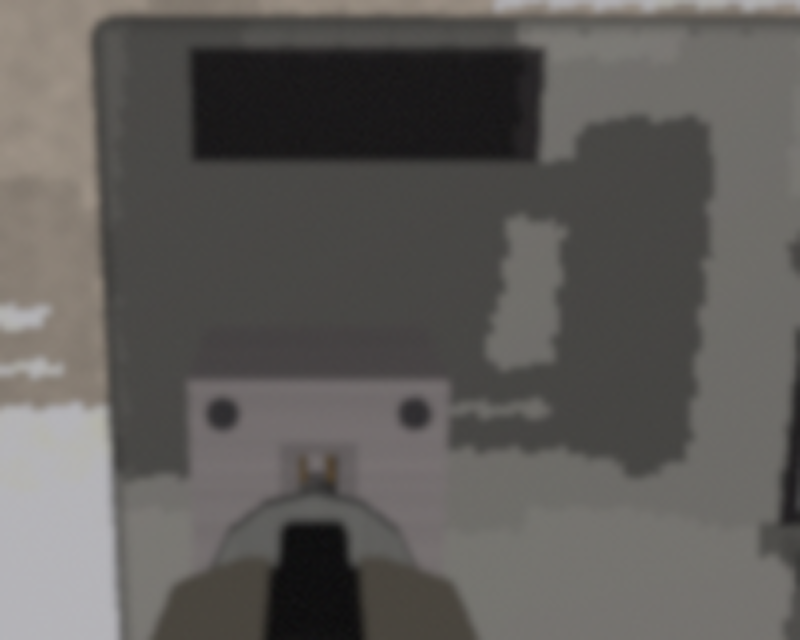

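View pics/s4c.png

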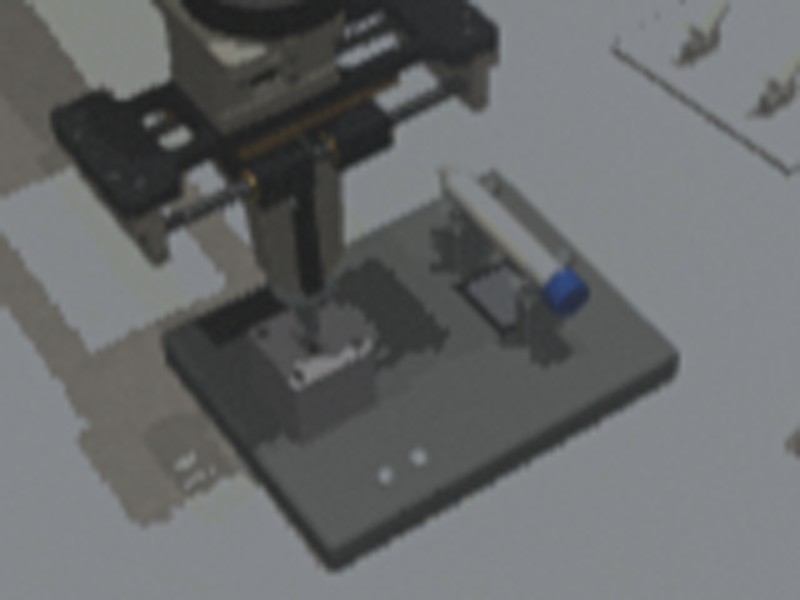

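The slot centre (crop x≈318) lines up with the flange and bow (315–316), and the scene view shows the blade over the slot. Starting the insertion in small steps.

Call:
carry_out([
  {"linear": [0, 0.006, 0], "yaw": 0},
  {"linear": [0, 0.011, 0], "yaw": 0},
  {"linear": [0, 0.016, 0], "yaw": 0},
  {"linear": [0, 0.016, 0], "yaw": 0},
])

```text
t: 15.82
tool_pos: [0.5643, -0.0587, 0.1126]
orientation: [-1.558, 0.132, -0.158]
force: [1.1, 0.4, -0.5]
opening: 0.0099
```

```bash
python3 - <<'E'
from h import *
s=robot.read_state();print(s["tool_pos"],s["force"],s["wrist_torque"],delta((.5639,-.0588,.0884),-.184+np.pi/2))
E
```

```text
[ 0.56431877 -0.0587315   0.11261815] [ 1.08587873  0.42967339 -0.46775958] [ 0.03150394 -0.12370304 -0.02546375] (array([-0.00077162,  0.02420681, -0.00036566]), np.float64(-0.001165123486300601))
```

Inside the mouth with no force. Continuing down.

Call:
carry_out([
  {"linear": [-0.0003, 0.006, 0], "yaw": 0},
  {"linear": [-0.0005, 0.011, 0], "yaw": 0},
  {"linear": [-0.0006, 0.016, 0], "yaw": 0},
  {"linear": [-0.0007, 0.02, 0], "yaw": 0},
  {"linear": [-0.0008, 0.024, 0], "yaw": 0},
])

```text
t: 16.45
tool_pos: [0.5649, -0.0582, 0.0909]
orientation: [-1.558, 0.131, -0.159]
force: [-9.1, 3.4, 23.5]
opening: 0.0098
```

```bash
python3 - <<'E'
from h import *
s=robot.read_state();print(s["tool_pos"],s["force"],s["wrist_torque"],delta((.5639,-.0588,.0884),-.184+np.pi/2))
E
```

```text
[ 0.56486809 -0.05824172  0.09086867] [-9.13778777  3.41827132 23.53195703] [0.66062598 1.73703744 0.00246669] (array([-0.0008912 ,  0.00244662, -0.00075035]), np.float64(-0.000965751811004889))
```

Call:
carry_out([
  {"linear": [-0.0015, -0.0015, -0.0005], "yaw": 0.04},
  {"linear": [-0.0015, 0.001, -0.0005], "yaw": -0.04},
  {"linear": [-0.0015, 0.003, -0.0005], "yaw": 0.03},
  {"linear": [-0.0015, 0.004, -0.0005], "yaw": 0},
  {"linear": [-0.0015, 0.004, -0.0005], "yaw": 0},
])

```text
t: 17.08
tool_pos: [0.5645, -0.0582, 0.0888]
orientation: [-1.557, 0.128, -0.161]
force: [-3.9, 2.6, 14.5]
opening: 0.0097
```

```bash
python3 look.py wkw3; python3 - <<'E'
from h import *
s=robot.read_state();print(s["tool_pos"],s["force"],s["wrist_torque"])
im=robot.read_camera("scene");crop(im,220,150,160,120,5,"pics/s5c.png")
crop(cv2.imread("pics/wkw3.png"),240,120,200,160,4,"pics/c_kw3.png")
E
```

```text
17.125 [ 0.56455946 -0.05819177  0.0887512 ]
[ 0.56455946 -0.05819177  0.0887512 ] [-3.17072381  2.46325784 12.72694483] [ 0.52413394  0.61508071 -0.03149871]
```

View pics/s5c.png

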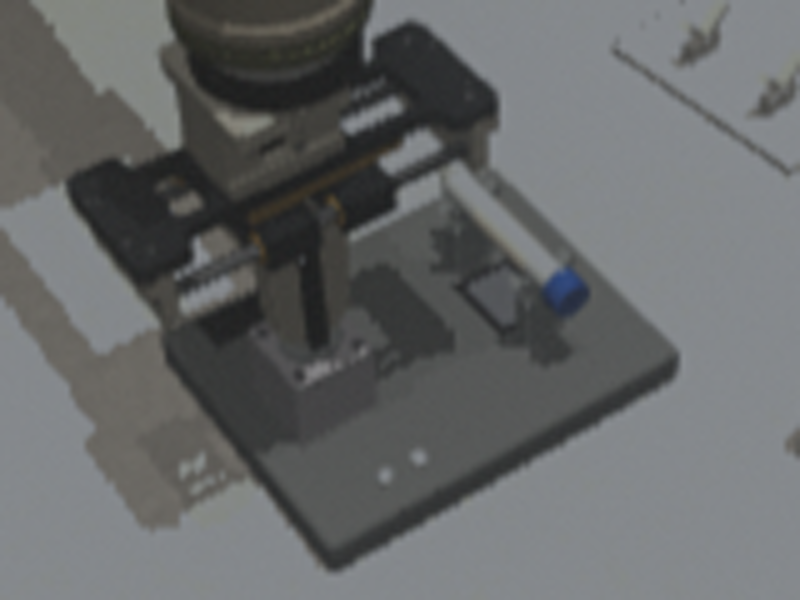

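View pics/c_kw3.png

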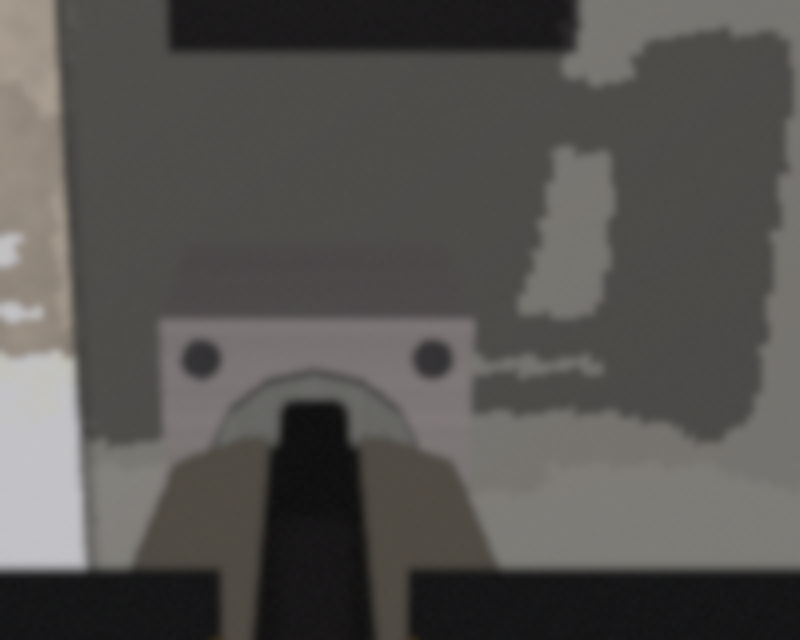

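The flange looks flush on the turret, with its far arc about 7 mm inside the turret edge. I'll test with a harder push and a small rock.

Call:
carry_out([
  {"linear": [-0.001, -0.0005, -0.0005], "yaw": 0.05},
  {"linear": [-0.001, 0.002, -0.0005], "yaw": -0.05},
  {"linear": [-0.001, 0.004, -0.0005], "yaw": 0},
  {"linear": [-0.001, 0.004, -0.0005], "yaw": 0},
])

```text
t: 17.68
tool_pos: [0.5653, -0.0583, 0.0883]
orientation: [-1.557, 0.126, -0.164]
force: [-7.3, 3.4, 23.7]
opening: 0.0099
```

```bash
python3 - <<'E'
from h import *
s=robot.read_state();print(s["tool_pos"],s["force"],s["wrist_torque"],s["q"].round(3))
E
```

```text
[ 0.56529733 -0.05831296  0.08825214] [-7.29618105  3.40501165 23.6775611 ] [0.6234746  1.7262473  0.00814715] [-0.2    0.131  1.747  0.012  1.24  -1.59 ]
```

z settled at 0.0883 against a predicted 0.0884, with the force carried, so it looks home. Trying the first part of the clockwise turn while pressing lightly.

Call:
carry_out([
  {"linear": [-0.0012, 0.0025, -0.0005], "yaw": 0.1},
  {"linear": [-0.0012, 0.0025, -0.0005], "yaw": 0.22},
  {"linear": [-0.0012, 0.0025, -0.0005], "yaw": 0.35},
  {"linear": [-0.0012, 0.0025, -0.0005], "yaw": 0.35},
])

```text
t: 18.18
tool_pos: [0.5652, -0.0587, 0.0883]
orientation: [-1.517, 0.4, -0.439]
force: [-6.4, 1.8, 18.7]
opening: 0.0094
```

```bash
python3 - <<'E'
from h import *
s=robot.read_state();print(s["tool_pos"],s["force"],s["wrist_torque"],s["q"].round(3));R=Rn.from_rotvec(s["orientation"]).as_matrix();print(np.arctan2(R[1,2],R[0,2])-(np.pi/2-.184));print(R[:,1])
E
```

```text
[ 0.56524526 -0.05868947  0.08834083] [-6.43543684  1.76069185 18.71387948] [ 0.27424332  1.46108574 -0.03781819] [-0.201  0.129  1.75   0.012  1.237 -1.239]
-0.3525173801817827
[ 0.02734804  0.00580315 -0.99960913]
```

It turns (0.35 rad at only 0.04 N m, matching the return spring), so the key is home. Continuing with less push.

Call:
carry_out([
  {"linear": [-0.001, 0.0015, -0.0005], "yaw": 0.16},
  {"linear": [-0.001, 0.0015, -0.0005], "yaw": 0.32},
  {"linear": [-0.001, 0.0015, -0.0005], "yaw": 0.48},
  {"linear": [-0.001, 0.0015, -0.0005], "yaw": 0.6},
  {"linear": [-0.001, 0.0015, -0.0005], "yaw": 0.6},
])

```text
t: 18.8
tool_pos: [0.5646, -0.0591, 0.0884]
orientation: [-1.364, 0.865, -0.9]
force: [-6.3, 0.2, 13.6]
opening: 0.0095
```

```bash
cat > chk.py <<'E'
from h import *
s=robot.read_state();print(s["t"],s["tool_pos"],s["force"],s["wrist_torque"],s["q"].round(3),s["opening"]);R=Rn.from_rotvec(s["orientation"]).as_matrix();print(np.arctan2(R[1,2],R[0,2])-(np.pi/2-.184));print(R.round(3))
E
python3 chk.py
```

```text
18.8 [ 0.56456737 -0.05914165  0.08840841] [-6.33258064  0.24408197 13.57059115] [-0.25305694  1.34370263  0.02426251] [-0.201  0.126  1.753  0.011  1.236 -0.637] 0.009489299115100831
-0.9542878282676395
[[ 0.419  0.028  0.908]
 [-0.908  0.005  0.419]
 [ 0.007 -1.     0.028]]
```

Call:
carry_out([
  {"linear": [-0.0005, 0.0012, -0.001], "yaw": 0.16},
  {"linear": [-0.0005, 0.0012, -0.001], "yaw": 0.32},
  {"linear": [-0.0005, 0.0012, -0.001], "yaw": 0.48},
  {"linear": [-0.0005, 0.0012, -0.001], "yaw": 0.6},
  {"linear": [-0.0005, 0.0012, -0.001], "yaw": 0.66},
])

```text
t: 19.42
tool_pos: [0.5637, -0.0593, 0.0885]
orientation: [-1.065, 1.358, -1.384]
force: [-6.2, -0.9, 11.8]
opening: 0.01
```

```bash
python3 chk.py
```

```text
19.425 [ 0.56369522 -0.05931097  0.08846225] [-6.22070967 -0.92276708 11.7509424 ] [0.06677762 1.40190033 0.17878506] [-0.202  0.124  1.755  0.01   1.235  0.025] 0.010046209578732009
-1.6170898201763775
[[-0.228  0.029  0.973]
 [-0.974  0.004 -0.228]
 [-0.011 -1.     0.027]]
```

Call:
carry_out([
  {"linear": [0, 0.0012, -0.0008], "yaw": 0.03},
  {"linear": [0, 0.0012, -0.0008], "yaw": 0.04},
  {"linear": [0, 0.0012, -0.0008], "yaw": 0.04},
])

```text
t: 19.8
tool_pos: [0.5635, -0.0593, 0.0885]
orientation: [-1.042, 1.386, -1.412]
force: [-3.7, 0.5, 10.5]
opening: 0.0099
```

```bash
python3 chk.py; python3 look.py wend; python3 - <<'E'
from h import *
im=robot.read_camera("scene");crop(im,220,150,160,120,5,"pics/s6c.png")
im=robot.read_camera("top");crop(im,270,160,140,120,5,"pics/t6c.png")
E
```

```text
19.8 [ 0.56351232 -0.05930866  0.08848525] [-3.70127639  0.50036375 10.45731026] [0.06007193 0.90932322 0.20379791] [-0.202  0.122  1.757  0.01   1.234  0.065] 0.009876601098330069
-1.65695348901357
[[-0.267  0.03   0.963]
 [-0.964  0.004 -0.267]
 [-0.012 -1.     0.028]]
19.85 [ 0.56350592 -0.05929457  0.0884793 ]
```

View pics/wend.png

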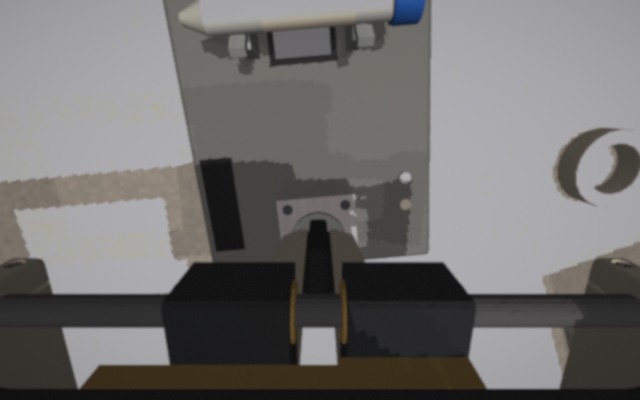

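View pics/s6c.png

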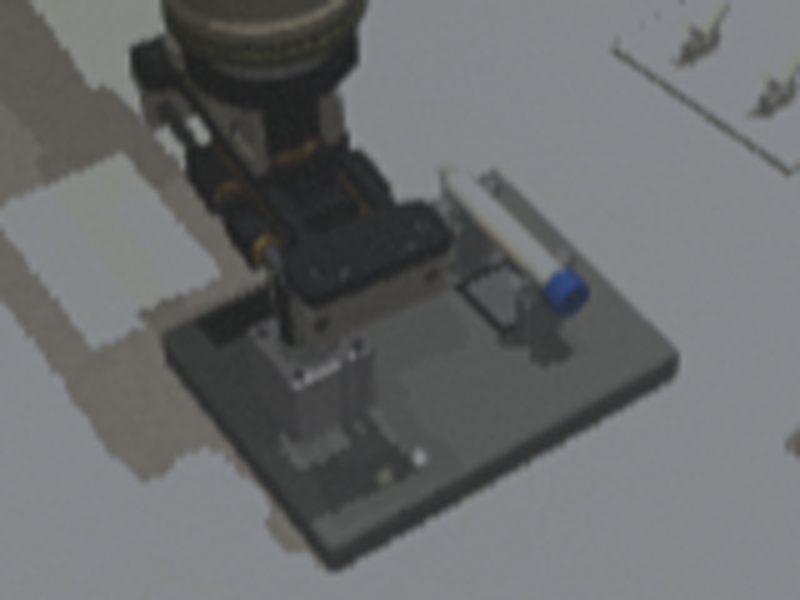

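View pics/t6c.png

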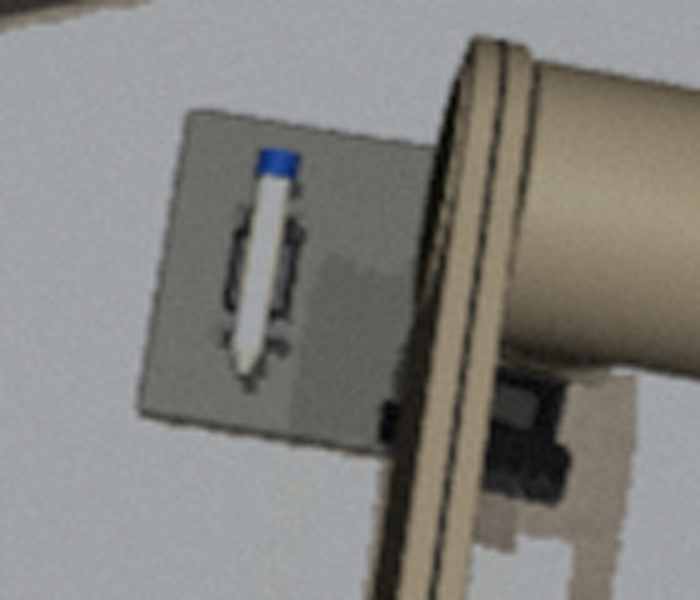

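The bow is square in the jaws at (318,240) with the flange flush on the turret. The tool has turned 1.66 rad, and torque has risen to 0.20 N m, above the 0.09 N m spring, so the plug is on its stop. The tube is undisturbed in the cradle. Handing in.

```bash
python3 - <<'E'
from plant import robot
print(robot.close_job())
s=robot.read_state();print(s["t"],s["tool_pos"],s["force"],s["wrist_torque"],s["opening"])
E
```

```text
the job is handed in; nothing more can be done
None
the job is handed in; nothing more can be done
```

I laid the tube in the cradle, worked the key home, and turned it clockwise to the stop. I handed in at about 19.9 s while still gripping and holding it. The hand-in reports no verdict, so these are my own last checks:

- **Tube:** after release, its origin measured about (0.5866, 0.0588), against an estimated cradle point of (0.5865, 0.059). The last pictures show it undisturbed.
- **Key home:** the final tool height was 0.0885 m, against a predicted 0.0884 m. The flange looks flush on the turret. The key stuck once, 2.5 mm short, and I freed it by backing off and rocking.
- **Turn:** the tool turned 1.66 rad. The torque rose to 0.20 N m, above the 0.09 N m spring, so I take the plug to be on its stop. I had no direct reading of the plug angle.
- **Grip:** it was set to 45 N. The opening held at about 9.9 mm, and the key stayed square in the jaws.
- **Small disagreements:**
  - The wrist camera was off sideways by about 1–2.5 mm on held objects.
  - The tool stood about 1.6° from vertical during the hold, against the 0.1 rad (5.7°) limit.
  - A side force of about 4 N remained.
- **Rack, jar and tape:** I never moved near them. I did not measure their positions again at the end.

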